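Fit the handle to the bag tamper

ROBOT

A 6-joint arm with a two-finger parallel gripper is mounted at the origin on the work surface. World frame = base frame: x ahead of the robot, y to its left, z up, the work surface at z = 0. Lengths are in m, angles in rad, forces in N, time in s.
With the tool pointing down it reaches from about 0.375 to 0.9 m from the base axis. Payload 3.1 kg.
Tool frame: the origin (TCP) lies between the finger pads; the fingertips stand robot.tip_extent ahead of it and the grasp point (between the pads) lies 3 mm ahead of it (robot.tip_extent is the distance from the TCP to the fingertips, in m); z points along the fingers, x is the direction in which the jaws open and shut, and the axes are right-handed (so a half turn about z gives the same grasp; the last joint's range is limited). The gripper opens to 87 mm and grips with 3 to 60 N. Pads are 19 mm wide; open, the fingers measure 117 mm over their backs; the gripper's body (75 mm by 190 mm) begins 51 mm behind the grasp point.
Start: joints at [1.091, 0.527, 1.433, -0, 1.181, -0.178], TCP at [0.185, 0.597, 0.212] pointing down, gripper open.
Joint ranges: [-3.08, 3.08], [-0.75, 2.2], [0.22, 2.44], [-1.43, 4.57], [0, 2.65], [-2.85, 2.85]. Speed limits (rad/s): [2.79, 2.79, 3.14, 3.14, 3.14, 3.14].

INTERFACE

Orientations are given as a unit quaternion [x, y, z, w].
In Python, from rig import robot, cams gives the robot as it stands.
- The arm moves only by the tool carry_out, never from a script. Its argument "steps" is a list of rows, each a list of 3 entries, a list of its own where there are three numbers: the shift along the world's x, y, z in cm, then the turn about the world's z in degrees, then the closure, from 0 (fully open) to 1 (shut). In form: [[[dx, dy, dz], spin, fingers], ...]. A call has 1 to 10 rows; each row shifts and turns the pose as measured when the row begins; what a row does not reach is not made up. A row lasts 1/10 s, in which the tool goes at most 50 mm and 8.59 degrees, less where a joint would pass 70% of its speed; a pose out of reach is approached as far as the arm can. A call with a gripper value outside its range is refused whole. The fingers move at their own pace and stop on an object; "squeeze" is the grip in N (left out, the last holds). Time passes only in rows, so rows that do not move let the fingers close. It gives the time, the measured TCP pose, the force and the opening at its end, in the units of the state.
- robot.get_obs(): the state, without advancing time (a new reading comes with each control period).
- cams.camera(name): name is "side" or "top"; returns a dict with "pixels" (480x640x3 uint8, red, green, blue), "fx", "fy", "cx", "cy" (pixels), "k1" (the pictures are not rectified: a ray, as slopes to the right and down, at radius r is drawn at 1 + k1 r^2 times it, then the intrinsics apply), "eye" and "rotation" of the camera in the world. Camera axes: x right, y up, looking along -z (the intrinsics and any distortion apply to the point x, -y, -z); pixel columns grow to the right and rows downward; lengths in m; the calibration is good to about 2 mm. A picture is of the moment at which its call begins. There is no depth.
- robot.hand_in(): hands the job in, once; it reports no verdict.
The state is a dict: "time": time; "q": joint angles; "joint_velocities": joint speeds; "joint_torque": joint torques, N m; "position": TCP position; "tool_rot": TCP orientation; "ft_force": force on the tool from outside, world axes, zero at the start; "moment": the same for the moment, N m; "grip_width": finger opening in m.
Only numpy, scipy, OpenCV 4.12 (cv2) and the standard library are available. Lean on these libraries where they do the work, as an engineer would, in place of code of your own. Each camera call takes 0.05 s, during which the arm holds its last target. There are 200 camera calls.

TASK

Take the handle out of its holder, put its tapered shank into the socket of the tamper foot and press or tap it down with a push of about 15 N, never more than 30 N, so that friction alone holds the foot on. Then lift the tamper by its handle alone, well clear of the bench, set it down gently, upright and flat, in the middle of the grey tray and let go. Leave the tape roll, the tub and the boards where they are.

Things in the scene. Friction and masses are not known exactly. Their poses are not given: they have to be found in the camera images.
- handle_grip (a point): Loose white handle (0.12 kg), standing upright, shank down, in the hole of the holder. A round plastic bar 30 mm in diameter, from 39 mm below this point to 38 mm above it (its top end); this point is on the axis at the middle of the part to grip; z axis up along the handle. From 39 to 45 mm below this point is a flange 42 mm in diameter.
- handle_flange (a point): Centre of the underside of the handle's flange, 45 mm straight below handle_grip, on the handle's axis; z axis as the handle's. Below it the steel shank tapers for 42 mm: 28 mm in diameter at the flange, 23 mm just above the tip, tip chamfered to 20 mm (taper half angle 4 degrees). Held out of line with the socket it jams and does not hold: easing the grip lets it line up.
- socket_mouth (a point): Centre of the mouth of the tapered socket in the foot, 55 mm above the bench: eight-sided, 27 mm across flats at the mouth, of the shank's taper, 45 mm deep, blind. The shank drops in until the flange is about 7 mm above the mouth; pressing moves it under 1.5 mm deeper (the flange never meets the mouth). It then holds a pull of half the push or more; carrying the foot takes 4 to 5 N.
- foot_base (a point): Centre of the underside of the tamper foot: a loose round aluminium plate 100 mm in diameter and 10 mm thick with the upright eight-sided socket, about 45 mm across at its mouth, in its middle (0.38 to 0.50 kg in all, 55 mm high). It stands free on the bench and can slide. z axis up.
- foot: The tamper foot as a body; its origin is the same point as foot_base.
- holder: Plain grey plastic block, 90 x 90 mm and 60 mm high, fixed on the bench, with an upright 34 mm hole 55 mm deep in the middle of its top, in which the handle hangs by its flange. Origin: centre of its underside.
- tray: Shallow open grey tray fixed on the bench, outside 200 x 190 mm (x, y), its x and y axes along its sides, walls 5 mm thick and 30 mm high, floor 5 mm above the bench. Origin: centre of its underside.
- table: The black bench top, 1300 x 1700 mm, its surface at height 0; origin: the middle of that surface.
- tape: Bystander: roll of packing tape lying flat, 100 mm in diameter, 48 mm high. Leave alone.
- tub: Bystander: white lidded tub, 90 mm in diameter, 85 mm high. Leave alone.
- boards: Bystander: white stack of foam boards, 100 x 160 mm, 35 mm high. Leave alone.
Things that resemble listed ones, but are neither listed nor needed, are in the scene too. What is shaped like the part that bears handle_grip but black is not meant. Leave any red look-alike of the foot alone.

How it is judged:
On the way, in this order (a step that is already met when the one before it is completed fails the run):
1. the shank is wedged in the socket with a firm push (at least 14 N on the bench, weight of the parts included), the foot standing on the bench (z of handle_flange in the frame of socket_mouth below 0.009 m and horizontal distance between handle_flange and socket_mouth below 0.004 m and angle between the z axis of handle_grip and the z axis of foot, either way round below 0.06 rad and height (world z) of foot_base below 0.004 m and contact force between foot and table above 14 N), for 0.02 s.
2. the foot hangs clear of the bench on the handle alone, not touched by the robot (height (world z) of foot_base above 0.04 m and contact force between each of the arm, the fingers and foot below 0.2 N and z of handle_flange in the frame of socket_mouth below 0.009 m), for 0.3 s.
At the end, for the whole second after the job is handed in: The foot stands flat on the tray floor (within 50 mm in x and 45 mm in y of the tray's centre, tilt under 0.06 rad) with the handle still wedged upright in its socket (flange under 9 mm above the mouth, within 4 mm of its axis), both at rest and released (x of foot_base in the frame of tray between -0.05 and 0.05 m and y of foot_base in the frame of tray between -0.045 and 0.045 m and height (world z) of foot_base below 0.009 m and angle between foot_base's own z axis and vertical below 0.06 rad and z of handle_flange in the frame of socket_mouth below 0.009 m and horizontal distance between handle_flange and socket_mouth below 0.004 m and angle between the z axis of handle_grip and the z axis of foot, either way round below 0.06 rad and linear speed of foot below 0.02 m/s); the robot touches nothing.
It fails at once if the foot is pressed on the bench with more than 45 N (a 30 N push, the weight of the parts and a margin) (contact force between foot and table above 45 N).
It fails at once if the foot is dropped or banged down in the tray (more than 45 N) (contact force between foot and tray above 45 N).
It fails at once if a bystander is moved by more than 20 mm (distance of any of tape, tub, boards from where it was at the start of the episode above 0.02 m).
It also fails if it takes over 64 s, if anything falls off the work surface, if the arm or the gripper's body presses on something with over 40 N, if the wrist force passes 120 N, or if a joint passes its speed limit or range.

## Working session

There is one attempt and no reset: what is moved stays moved. The work goes in short steps, Python scripts to look and compute and a tool call to move; the robot and the scene stay as the last step left them, time stands still between calls to the robot, and variables do not carry over. Pictures are saved under pics/ and viewed, about 8 in all and at most 12, crops included, and the job is handed in when it is done.

Besides the shell and the picture viewer there is one more tool, called after "Call:" as name(argument=value, ...) on one line, values as JSON. carry_out: Moves the arm, as the interface text tells. Its arguments: {"type":"object","properties":{"steps":{"type":"array"},"squeeze":{"type":"number"}},"required":["steps"]}

```bash
ls; mkdir -p pics
cat > h.py <<'E'
import numpy as np, cv2, json
from rig import robot, cams
def snap(n,f):
    c=cams.camera(n); im=np.array(c["pixels"])[:,:,::-1]; cv2.imwrite(f"pics/{f}.png",im)
    json.dump({k:(np.array(v).tolist()) for k,v in c.items() if k!="pixels"},open(f"pics/{n}.json","w")); return im
def cal(n): return json.load(open(f"pics/{n}.json"))
def ray(n,u,v):
    c=cal(n); xd,yd=(u-c["cx"])/c["fx"],(v-c["cy"])/c["fy"]; x,y=xd,yd
    for _ in range(30):
        s=1+c["k1"]*(x*x+y*y); x,y=xd/s,yd/s
    return np.array(c["eye"]),np.array(c["rotation"])@np.array([x,-y,-1])
def at(n,u,v,z):
    e,d=ray(n,u,v); return e+d*(z-e[2])/d[2]
def proj(n,p):
    c=cal(n); q=np.array(c["rotation"]).T@(np.array(p)-np.array(c["eye"])); x,y=q[0]/-q[2],-q[1]/-q[2]
    s=1+c["k1"]*(x*x+y*y); return np.array([c["cx"]+c["fx"]*x*s,c["cy"]+c["fy"]*y*s])
E
python3 - <<'E'
from h import *
snap("top","top0");snap("side","side0")
print(cal("top"),cal("side"),robot.tip_extent,robot.get_obs())
E
```

```text
pics
{'fx': 482.6711008998368, 'fy': 482.6711008998368, 'cx': 323.9072059109664, 'cy': 222.26078945396443, 'k1': -0.03870075536435863, 'eye': [0.4895053834899478, -0.04020071864302256, 1.204130749048703], 'rotation': [-0.0161540356784777, 0.03354153542929041, 0.7162958567349772, -0.6968028832866933]} {'fx': 510.5991682353013, 'fy': 510.5991682353013, 'cx': 322.28281154438304, 'cy': 230.75255356109815, 'k1': 0.045834288072551674, 'eye': [0.31947268800810535, 0.5376568008267546, 0.8498213066883332], 'rotation': [-0.07579288867334404, 0.3428265976189637, 0.9166112865793337, -0.19117821870426066]} 0.022 {'time': 0.1, 'q': array([ 1.09148478e+00,  5.28345871e-01,  1.43376168e+00,  2.87518964e-05,
        1.18138862e+00, -1.78511171e-01]), 'joint_velocities': array([ 0.00110695, -0.00197702, -0.00361039,  0.00052159, -0.00129776,
        0.00155352]), 'joint_torque': array([-3.90274672e-04, -4.40990710e+01, -1.77149749e+01,  6.34283060e-02,
        5.33796579e-02, -3.39147607e-05]), 'position': array([0.18483609, 0.59634572, 0.21099027]), 'tool_rot': array([ 8.05075777e-01,  5.93171213e-01, -8.60165831e-04,  4.07599875e-04]), 'ft_force': array([ 0.09241148, -1.19236923,  0.34284988]), 'moment': array([-0.05837976, -0.01658351,  0.01614782]), 'grip_width': 0.08673176702571589}
```

View pics/top0.png

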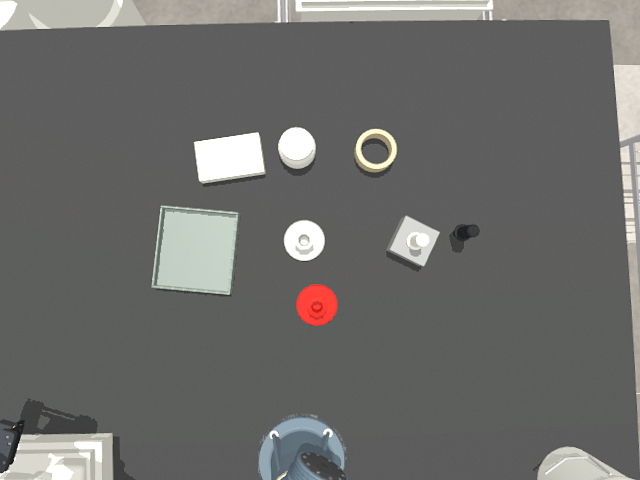

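View pics/side0.png

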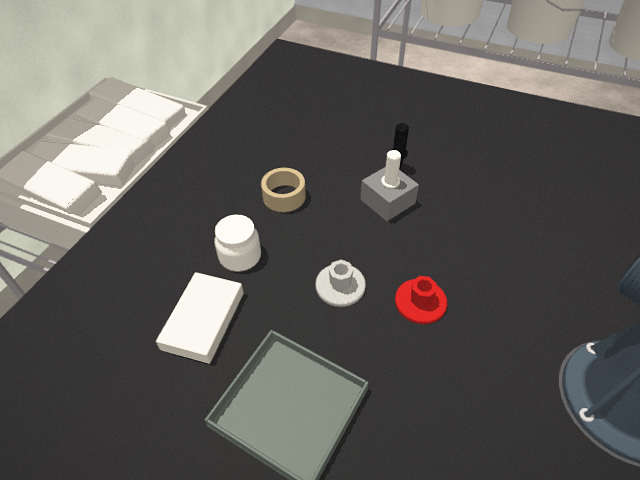

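White handle top-view (421,241) is what I want; the black one at (470,231) is the look-alike. The aluminium foot is at (304,240) and the red look-alike at (317,305). The holder is at (413,241) and the tray at (196,250). Next is one close crop of both things in both views.

```bash
sed -i 's/^import numpy.*/&\nfrom scipy.spatial.transform import Rotation as R/; s/np.array(c\["rotation"\])/R.from_quat(c["rotation"]).as_matrix()/' h.py
python3 - <<'E'
from h import *
t=cv2.imread("pics/top0.png");s=cv2.imread("pics/side0.png")
def cr(i,u,v,w=40,h=30): return cv2.resize(i[v-h:v+h,u-w:u+w],(400,300),interpolation=cv2.INTER_CUBIC)
cv2.imwrite("pics/c1.png",np.vstack([np.hstack([cr(t,415,240),cr(t,304,240)]),np.hstack([cr(s,392,180,60,45),cr(s,340,280)])]))
print(at("top",304,240,0.05),at("top",421,241,.137), at("side",341,265,.055),at("side",393,154,.143))
for c in [(162,207),(239,212),(231,294),(153,288)]: print(at("top",*c,.03))
print(proj("side",[0,0,0]),proj("top",[0,0,0]))
E
```

```text
[ 0.52918274 -0.02098552  0.05      ] [ 0.51672487 -0.28237007  0.137     ] [ 0.53512115 -0.02805993  0.055     ] [ 0.52236063 -0.28019327  0.143     ]
[0.61959898 0.32308456 0.03      ]
[0.60236793 0.13582043 0.03      ]
[0.40462506 0.15840802 0.03      ]
[0.42407653 0.34600969 0.03      ]
[628.82697252 398.50954882] [301.47567498 457.77058244]
```

View pics/c1.png

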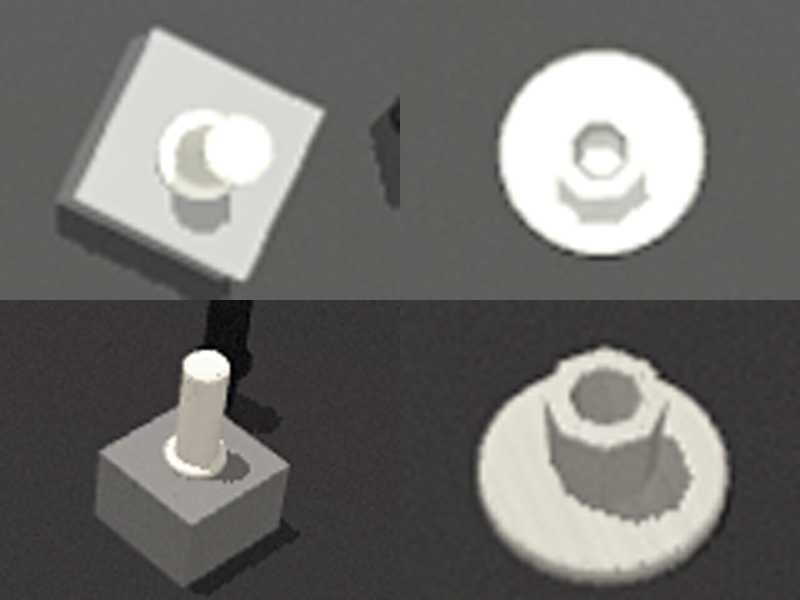

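Run:
```python
from h import *
print("handle",at("top",422.2,239.6,.143),at("top",414.2,240.4,.066),at("side",393.5,154.2,.143),at("side",390.2,181.2,.066))
print("foot",at("top",303.6,239.6,.055),at("top",303.8,239.6,.008),at("side",340.8,268.6,.055))
print("holder", [at("top",375+x/5-.4,210+y/5-.4,.06)[:2].round(3) for x,y in [(154,27),(326,108),(245,282),(75,198)]])
# tray corners in the side view
print("tray",[at("side",*c,.03)[:2].round(3) for c in [(271,332),(367,383),(208,418)]])
o=robot.get_obs();print(R.from_quat(o["tool_rot"]).as_matrix().round(3))
```

```text
handle [ 0.51959185 -0.2838157   0.143     ] [ 0.5204172  -0.28228785  0.066     ] [ 0.5211897  -0.27999361  0.143     ] [ 0.52071075 -0.2793556   0.066     ]
foot [ 0.5299884  -0.02014234  0.055     ] [ 0.53163057 -0.01981679  0.008     ] [ 0.53215063 -0.01981195  0.055     ]
holder [array([ 0.582, -0.265]), array([ 0.541, -0.346]), array([ 0.459, -0.304]), array([ 0.501, -0.224])]
tray [array([0.601, 0.145]), array([0.407, 0.167]), array([0.621, 0.324])]
[[ 0.296  0.955 -0.001]
 [ 0.955 -0.296 -0.002]
 [-0.002 -0.    -1.   ]]
```

Call:
carry_out(steps=[[[3,-3.8,0],-7.3,0],[[3,-3.8,0],-7.3,0],[[3,-3.8,0],-7.3,0],[[3,-3.8,0],-7.3,0],[[3,-3.8,0],-7.3,0],[[3,-3.8,0],-7.3,0],[[3,-3.8,0],-7.3,0],[[3,-3.8,0],-7.3,0],[[3,-3.8,0],-7.3,0],[[3,-3.8,0],-7.3,0]], squeeze=30)

```text
time: 1.1
position: [0.4863, 0.2063, 0.2074]
tool_rot: [1.0, -0.021, -0.002, -0.001]
ft_force: [0.9, 1.1, 0.5]
grip_width: 0.0873
```

Call:
carry_out(steps=[[[0.3,-4.9,0],1,0],[[0.3,-4.9,0],1,0],[[0.4,-4.9,0],0,0],[[0.4,-4.9,0],0,0],[[0.4,-4.9,0],0,0],[[0.4,-4.9,0],0,0],[[0.4,-4.9,0],0,0],[[0.4,-4.9,0],0,0],[[0.3,-4.4,0],0,0],[[0,-4,0],0,0]])

```text
time: 2.1
position: [0.5209, -0.2811, 0.2048]
tool_rot: [1.0, -0.006, -0.001, -0.002]
ft_force: [-0.2, 0.8, -0.1]
grip_width: 0.0869
```

Call:
carry_out(steps=[[[0,0,-3.5],0,0],[[0,0,-3],0,0],[[0,0,-2],0,0],[[0,0,-1],0,0],[[0,0,0],0,0.4],[[0,0,0],0,1],[[0,0,0],0,1],[[0,0,0],0,1],[[0,0,0],0,1],[[0,0,0],0,1]])

```text
time: 3.1
position: [0.523, -0.2914, 0.11]
tool_rot: [1.0, -0.01, 0.003, 0.002]
ft_force: [1.0, -0.1, -0.5]
grip_width: 0.0469
```

Call:
carry_out(steps=[[[0,0,0],0,0.3],[[-0.2,1,0],0,0.3],[[0,0,0],0,0.3]])

```text
time: 3.4
position: [0.5211, -0.2807, 0.1108]
tool_rot: [1.0, -0.01, 0.003, 0.002]
ft_force: [-0.5, 0.7, -0.2]
grip_width: 0.0588
```

Run:
```python
from h import *
print(robot.get_obs()["position"]);t=snap("top","t1");s=snap("side","s1")
def cr(i,u,v,w=60,h=45): return cv2.resize(i[v-h:v+h,u-w:u+w],(400,300),interpolation=cv2.INTER_CUBIC)
cv2.imwrite("pics/c2.png",np.hstack([cr(t,415,240),cr(s,392,180)]))
print(robot.get_obs()["position"])
```

```text
[ 0.52111407 -0.2806749   0.11076858]
[ 0.52199089 -0.28209646  0.11100036]
```

View pics/c2.png

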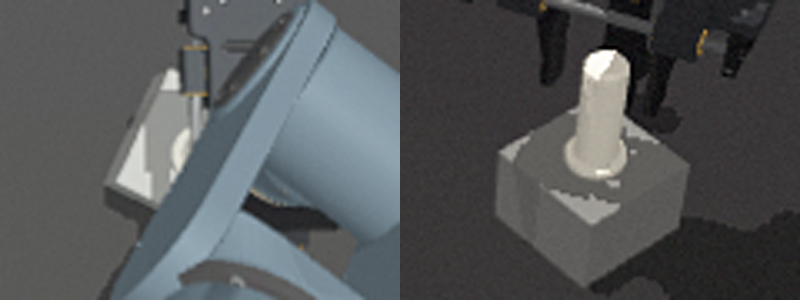

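Run:
```python
from h import *
print(at("side",377,160.5,.089),at("side",408.5,169.5,.089))
for x in (-.03,.03):
  for y in (-.01,.01): 
    u=proj("side",[.5215+x,-.2814+y,.089]); print(u,(u-[332,135])*3.333)
print(robot.get_obs())
s=cv2.imread("pics/s1.png");cv2.imwrite("pics/c3.png",cv2.resize(s[90:210,310:470],(800,600),interpolation=cv2.INTER_CUBIC))
```

```text
[ 0.56363689 -0.30757305  0.089     ] [ 0.48996328 -0.30654481  0.089     ]
[405.71827212 173.62435995] [245.70300097 128.73499171]
[402.88165945 179.42091988] [236.24857094 148.05492597]
[379.69845626 166.38607999] [158.97895472 104.60980461]
[376.63161518 172.0193526 ] [148.7571734  123.38550221]
{'time': 3.5, 'q': array([-6.83721822e-01,  6.11395433e-01,  1.61210097e+00,  1.75742604e-04,
        9.07182046e-01, -6.63077546e-01]), 'joint_velocities': array([-4.36521828e-03,  2.72411512e-03, -1.15199201e-02, -7.03363082e-04,
       -9.13416234e-04,  5.12722013e-05]), 'joint_torque': array([ 1.71288298e-01, -4.34298599e+01, -1.31729132e+01,  4.09993983e-02,
        7.58988038e-02,  5.73769692e-03]), 'position': array([ 0.52199089, -0.28209646,  0.11100036]), 'tool_rot': array([ 0.99993128, -0.01037555,  0.00430918,  0.00334895]), 'ft_force': array([-0.09149702,  0.34466205,  0.65368935]), 'moment': array([-0.08578383,  0.09825476,  0.00667791]), 'grip_width': 0.06025258639425517}
```

View pics/c3.png

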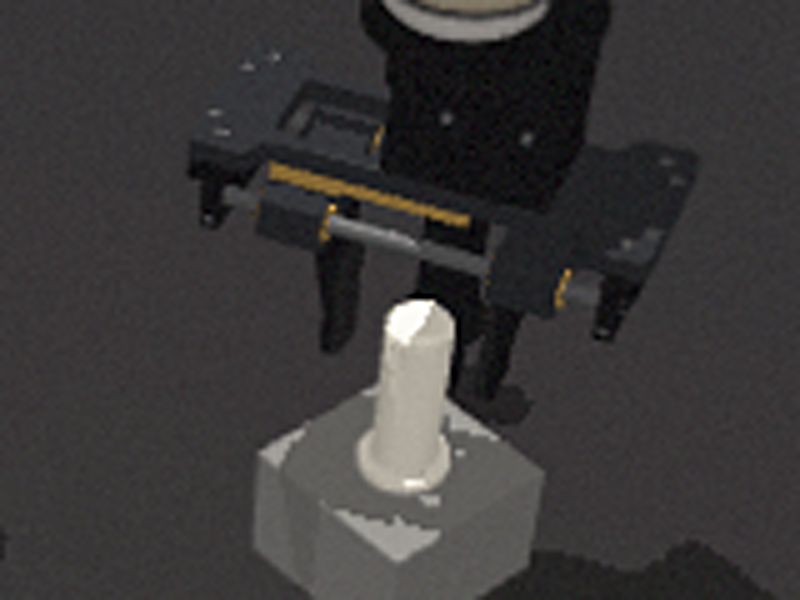

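Run:
```python
from h import *
P=lambda p:((proj("side",p)-[310,90])*5).round(0)
o=robot.get_obs();T=o["position"]
for z in (.159,.2): print(z,[P(T*[1,1,0]+[x,y,z]) for x in(-.095,.095) for y in (-.0375,.0375)])
print("finger tips z .089/.1/.115",[P([T[0]+x,T[1],z]) for x in (-.035,.035) for z in (.089,.1,.115)])
# both tips: assume jaw separation s at depth; find height/y such that finger spacing matches
for y in (-.282,-.295,-.31):
  for n,uv in (("L",(377.6,160)),("R",(408,169))):
    e,d=ray("side",*uv); k=(y-e[1])/d[1]; print(y,n,(e+k*d).round(4))
```

```text
0.159 [array([669., 292.]), array([619., 404.]), array([241., 181.]), array([176., 284.])]
0.2 [array([686., 212.]), array([636., 325.]), array([245., 102.]), array([179., 205.])]
finger tips z .089/.1/.115 [array([482., 434.]), array([485., 415.]), array([489., 389.]), array([330., 392.]), array([331., 373.]), array([334., 347.])]
-0.282 L [ 0.555  -0.282   0.1139]
-0.282 R [ 0.4862 -0.282   0.1121]
-0.295 L [ 0.5588 -0.295   0.1022]
-0.295 R [ 0.4889 -0.295   0.1004]
-0.31 L [ 0.5631 -0.31    0.0887]
-0.31 R [ 0.4919 -0.31    0.0869]
```

Tips appear about 25 mm higher in the side view than predicted, but x and y fit: the top view puts the body edge at about y -0.25. Closing on the bar will show directly whether the grasp is right.

Call:
carry_out(steps=[[[0,0,-0.2],0,1],[[0,0,0],0,1],[[0,0,0],0,1],[[0,0,0],0,1],[[0,0,0],0,1],[[0,0,0],0,1],[[0,0,0],0,1]])

```text
time: 4.2
position: [0.522, -0.2825, 0.1085]
tool_rot: [1.0, -0.011, 0.004, 0.003]
ft_force: [0.1, 0.3, 0.1]
grip_width: 0.0289
```

Run:
```python
from h import *
s=snap("side","s2");cv2.imwrite("pics/c4.png",cv2.resize(s[90:210,310:470],(800,600),interpolation=cv2.INTER_CUBIC))
print(robot.get_obs())
```

```text
{'time': 4.25, 'q': array([-6.84179141e-01,  6.15351102e-01,  1.61305996e+00,  1.71513804e-05,
        9.02492179e-01, -6.63102844e-01]), 'joint_velocities': array([ 0.00026525,  0.00020897,  0.00128591, -0.00022139,  0.00127038,
       -0.0019824 ]), 'joint_torque': array([-6.46554027e-02, -4.35170567e+01, -1.33910796e+01, -3.07368100e-04,
        2.03371706e-02,  3.15108569e-03]), 'position': array([ 0.52200215, -0.28250059,  0.10847589]), 'tool_rot': array([ 0.99993014, -0.01054308,  0.00418138,  0.00332892]), 'ft_force': array([-0.60521736,  0.0425344 ,  0.59017862]), 'moment': array([-0.0307135 ,  0.034439  ,  0.00769782]), 'grip_width': 0.02922081220141045}
```

View pics/c4.png

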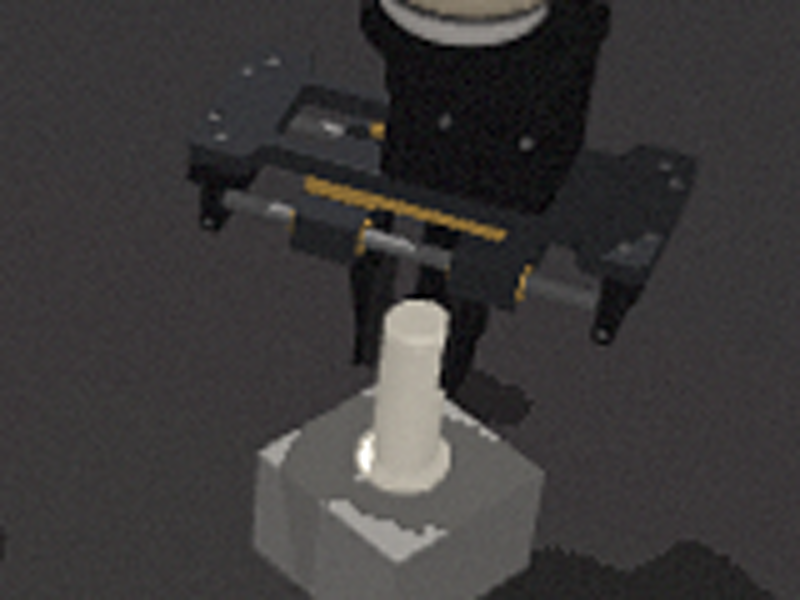

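Call:
carry_out(steps=[[[0,0,0],0,0.5],[[0,0,0],0,0.5],[[0,0.8,0],0,0.5],[[0,0,0],0,1],[[0,0,0],0,1],[[0,0,0],0,1],[[0,0,0],0,1],[[0,0,0],0,1]])

```text
time: 5.05
position: [0.5219, -0.2735, 0.1085]
tool_rot: [1.0, -0.01, 0.004, 0.003]
ft_force: [-0.7, 0.1, 0.2]
grip_width: 0.0288
```

Run:
```python
from h import *
w=[]
for i in range(4): cams.camera("side"); w.append(robot.get_obs()["grip_width"])
print(w,robot.get_obs()["position"])
```

```text
[0.02832737697657858, 0.02867756820852743, 0.02864790422772848, 0.028453411856773803] [ 0.52189893 -0.27347842  0.10852647]
```

Call:
carry_out(steps=[[[0,0,0],0,0.5],[[0,0,0],0,0.5],[[-0.1,-0.8,0],0,0.5],[[0,0,0],0,1],[[0,0,0],0,1],[[0,0,0],0,1],[[0,0,0],0,1],[[0,0,0.3],0,1],[[0,0,0.6],0,1],[[0,0,0.6],0,1]])

```text
time: 6.25
position: [0.52, -0.282, 0.1232]
tool_rot: [1.0, -0.011, 0.003, 0.002]
ft_force: [0.4, -0.2, -1.1]
grip_width: 0.0289
```

Call:
carry_out(steps=[[[0,0,1.5],0,1],[[0,0,2],0,1],[[0,0,2],0,1],[[0,0,2],0,1],[[0,0,1.5],0,1],[[0,0,0],0,1],[[0,0,0],0,1]])

```text
time: 6.95
position: [0.5194, -0.2809, 0.2198]
tool_rot: [1.0, -0.01, 0.004, 0.003]
ft_force: [0.2, 0.3, -2.2]
grip_width: 0.029
```

Run:
```python
from h import *
print(robot.get_obs())
s=snap("side","s3");cv2.imwrite("pics/c5.png",cv2.resize(s[60:210,310:510],(800,600),interpolation=cv2.INTER_CUBIC))
```

```text
{'time': 6.95, 'q': array([-6.84779256e-01,  4.67881669e-01,  1.52019507e+00, -1.91475892e-04,
        1.14418935e+00, -6.64334537e-01]), 'joint_velocities': array([ 0.00219225, -0.01638338, -0.00986411,  0.00100815,  0.0015666 ,
        0.00099275]), 'joint_torque': array([-2.69266457e-03, -4.23408794e+01, -1.82088107e+01,  3.42594751e-02,
        5.55592880e-03,  8.89848598e-04]), 'position': array([ 0.51940352, -0.28090693,  0.21980074]), 'tool_rot': array([ 0.99993728, -0.01018286,  0.00358739,  0.00298066]), 'ft_force': array([ 0.23139891,  0.34765106, -2.24841305]), 'moment': array([-0.14818517,  0.08424025,  0.01670876]), 'grip_width': 0.028990924241073204}
```

View pics/c5.png

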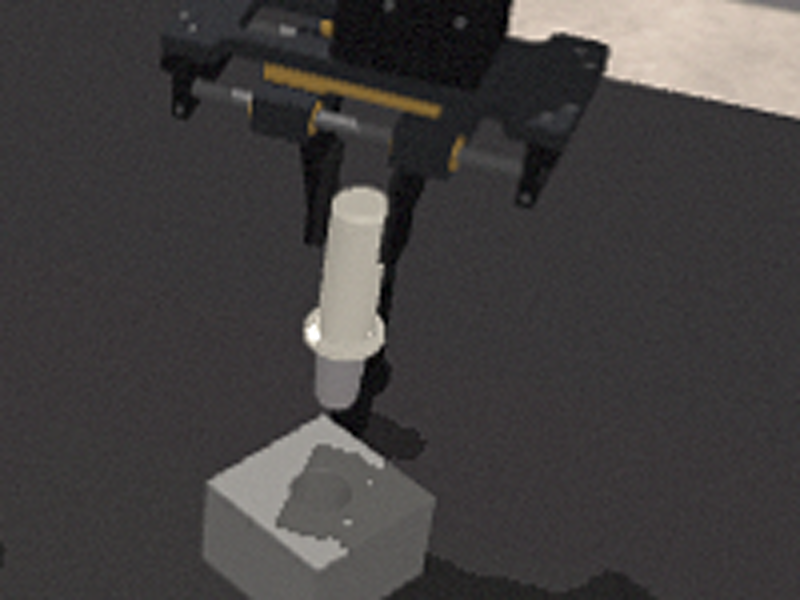

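Run:
```python
from h import *
f=lambda x,y,z:at("side",310+x/4-.4,60+y/4-.4,z).round(4)
print(f(360,205,.2543),f(344,330,.1743),f(336,398,.1293))
g=lambda z:((proj("side",[.5194,-.281,z])-[310,60]+.4)*4).round(1)
print(g(.2543),g(.1743),g(.1293))
```

```text
[ 0.5195 -0.2772  0.2543] [ 0.5204 -0.2816  0.1743] [ 0.5198 -0.2808  0.1293]
[362.5 200.7] [345.6 331.2] [336.9 398. ]
```

Call:
carry_out(steps=[[[0.2,3,0],0,1],[[0.2,4.5,0],0,1],[[0.2,4.5,0],0,1],[[0.2,4.5,-0.5],0,1],[[0.2,4.5,-1],0,1],[[0.1,3,-1],0,1],[[0,1,-1],0,1],[[0,0,-1],0,1],[[0,0,-0.5],0,1],[[0,0,0],0,1]])

```text
time: 8.0
position: [0.5256, -0.0255, 0.1591]
tool_rot: [1.0, -0.013, -0.002, 0.002]
ft_force: [0.0, -1.5, -1.4]
grip_width: 0.029
```

Call:
carry_out(steps=[[[0.5,0.5,0],0,1],[[0,0,0],0,1],[[0,0,0],0,1]])

```text
time: 8.3
position: [0.5324, -0.0238, 0.1594]
tool_rot: [1.0, -0.015, -0.001, 0.003]
ft_force: [-0.7, 0.5, -0.8]
grip_width: 0.0293
```

Run:
```python
from h import *
s=snap("side","s4");t=snap("top","t4")
print(robot.get_obs()["position"],robot.get_obs()["tool_rot"])
cv2.imwrite("pics/c6.png",np.hstack([cv2.resize(i,(400,600),interpolation=cv2.INTER_CUBIC) for i in (s[190:310,300:380],t[180:300,264:344])]))
```

```text
[ 0.53239117 -0.02360041  0.15945935] [ 0.99988105 -0.01512029 -0.00112722  0.0028278 ]
```

View pics/c6.png

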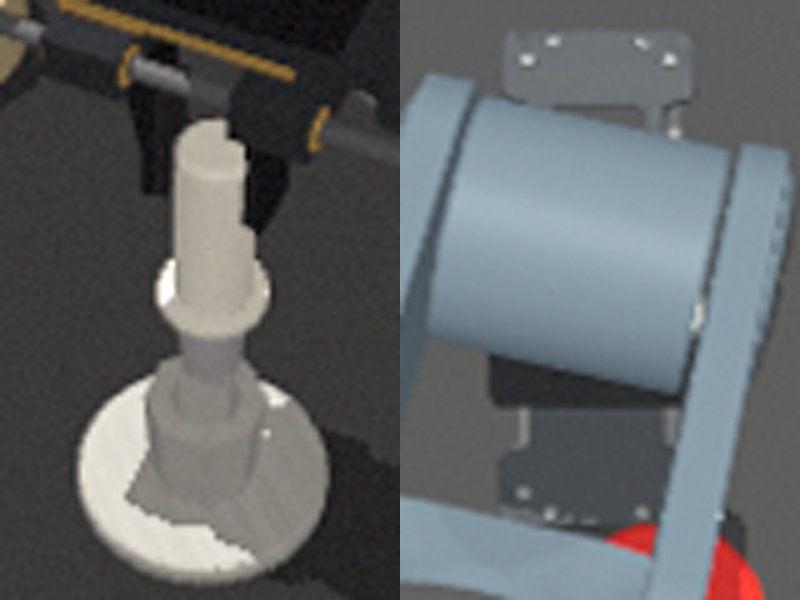

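Run:
```python
from h import *
f=lambda x,y,z:at("side",300+x/5-.4,190+y/5-.4,z).round(4)
g=lambda p:((proj("side",p)-[300,190]+.4)*5).round(1)
print("top",f(209,150,.194),"flange",f(213,290,.114))
print("foot mouth",g([.531,-.020,.055]),"plate",g([.531,-.020,.01]), "f plate",f(203,467,.01))
print("tip",g([.5324,-.0236,.0695]),g([.5324,-.0236,.194]),g([.5324,-.0236,.114]))
```

```text
top [ 0.5344 -0.0209  0.194 ] flange [ 0.5325 -0.0244  0.114 ]
foot mouth [208.9 395.6] plate [206.7 463.1] f plate [ 0.5316 -0.0177  0.01  ]
tip [209.9 364.8] [217.2 146.3] [212.3 291.7]
```

Call:
carry_out(steps=[[[-0.1,0.4,0],0,1],[[0,0,0],0,1],[[0,0,0],0,1]])

```text
time: 8.7
position: [0.5314, -0.0195, 0.1601]
tool_rot: [1.0, -0.015, -0.001, 0.003]
ft_force: [0.2, 0.6, -1.3]
grip_width: 0.0291
```

Call:
carry_out(steps=[[[0,0,-0.8],0,1],[[0,0,-0.8],0,1],[[0,0,-0.8],0,1],[[0,0,-0.6],0,1],[[0,0,-0.4],0,1],[[0,0,0],0,1],[[0,0,0],0,1]])

```text
time: 9.4
position: [0.5311, -0.0192, 0.1222]
tool_rot: [1.0, -0.015, -0.001, 0.003]
ft_force: [0.2, -0.3, -0.8]
grip_width: 0.0294
```

Call:
carry_out(steps=[[[0,0,-0.4],0,1],[[0,0,-0.3],0,1],[[0,0,-0.2],0,1],[[0,0,0],0,1]], squeeze=5)

```text
time: 9.8
position: [0.5317, -0.0193, 0.1131]
tool_rot: [1.0, -0.015, -0.0, 0.003]
ft_force: [-0.5, 0.1, -1.7]
grip_width: 0.0295
```

Open slightly so it drops and lines up, then regrip lightly.

Call:
carry_out(steps=[[[0,0,0],0,0.6],[[0,0,0],0,0.6],[[0,0,-0.3],0,0.6],[[0,0,0],0,1],[[0,0,0],0,1],[[0,0,0],0,1],[[0,0,0],0,1]], squeeze=10)

```text
time: 10.5
position: [0.532, -0.0196, 0.1107]
tool_rot: [1.0, -0.015, 0.0, 0.003]
ft_force: [-0.1, 1.0, -0.5]
grip_width: 0.0296
```

Call:
carry_out(steps=[[[0,0,0],0,1],[[0,0,0],0,1],[[0,0,-0.1],0,1]], squeeze=28)

```text
time: 10.8
position: [0.5322, -0.0197, 0.1103]
tool_rot: [1.0, -0.015, 0.0, 0.003]
ft_force: [-2.1, -0.0, 10.7]
grip_width: 0.0292
```

Call:
carry_out(steps=[[[0,0,-0.1],0,1]])

```text
time: 10.9
position: [0.5322, -0.0197, 0.1103]
tool_rot: [1.0, -0.015, 0.0, 0.003]
ft_force: [-2.5, -0.4, 10.8]
grip_width: 0.0293
```

Call:
carry_out(steps=[[[0,0,-0.14],0,1],[[0,0,-0.14],0,1]])

```text
time: 11.1
position: [0.5322, -0.0197, 0.1103]
tool_rot: [1.0, -0.015, 0.001, 0.004]
ft_force: [-1.9, 0.8, 10.8]
grip_width: 0.0294
```

Call:
carry_out(steps=[[[0,0,-0.2],0,1]])

```text
time: 11.2
position: [0.5323, -0.0198, 0.1101]
tool_rot: [1.0, -0.015, 0.001, 0.004]
ft_force: [-3.4, -0.4, 16.6]
grip_width: 0.0295
```

Call:
carry_out(steps=[[[0,0,0],0,0.6],[[0,0,0],0,0.6],[[0,0,0],0,1],[[0,0,0],0,1],[[0,0,0],0,1],[[0,0,0],0,1],[[0,0,-0.2],0,1],[[0,0,-0.22],0,1]])

```text
time: 12.0
position: [0.5326, -0.0199, 0.1106]
tool_rot: [1.0, -0.014, 0.002, 0.004]
ft_force: [-6.7, 1.2, 22.7]
grip_width: 0.0296
```

Call:
carry_out(steps=[[[0,0,0],0,0.6],[[0,0,0],0,0.6],[[0,0,0],0,1],[[0,0,0],0,1],[[0,0,0],0,1],[[0,0,0],0,1],[[0,0,0.1],0,1],[[0,0,0.2],0,1],[[0,0,0.3],0,1],[[0,0,0.3],0,1]], squeeze=30)

```text
time: 13.0
position: [0.5296, -0.0191, 0.1164]
tool_rot: [1.0, -0.014, -0.002, 0.003]
ft_force: [0.3, -0.1, -6.1]
grip_width: 0.0291
```

Call:
carry_out(steps=[[[0,0,0.5],0,1],[[0,0,1],0,1],[[0,0,1.5],0,1],[[0,0,1.5],0,1],[[0,0,1.5],0,1],[[0,0,1],0,1],[[0,0,0.5],0,1],[[0,0,0],0,1],[[0,0,0],0,1],[[0,0,0],0,1]])

```text
time: 14.0
position: [0.5278, -0.0186, 0.1968]
tool_rot: [1.0, -0.014, -0.003, 0.003]
ft_force: [0.0, -0.1, -6.5]
grip_width: 0.0292
```

Run:
```python
from h import *
s=snap("side","s5");print(robot.get_obs()["position"],robot.get_obs()["ft_force"])
cv2.imwrite("pics/c7.png",cv2.resize(s[130:310,260:420],(640,720),interpolation=cv2.INTER_CUBIC)[:600])
```

```text
[ 0.52758027 -0.01855631  0.19662665] [ 0.39809609  0.58561825 -5.94055657]
```

View pics/c7.png

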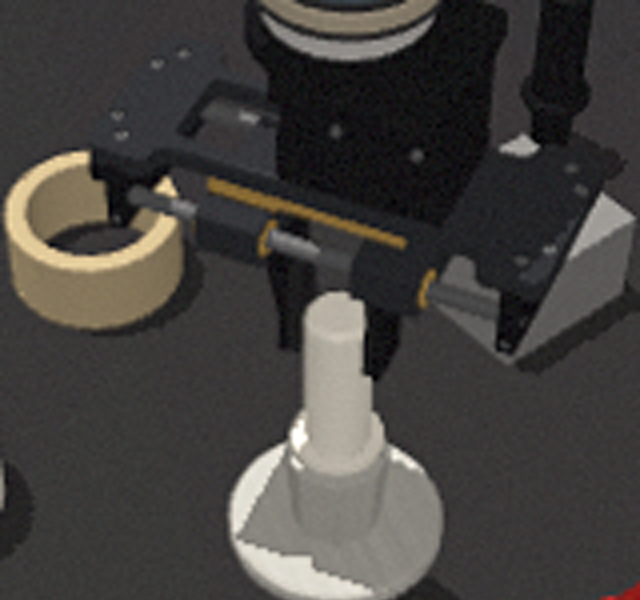

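Call:
carry_out(steps=[[[-0.1,1.5,0],0,1],[[-0.2,3,0],0,1],[[-0.3,4,0],0,1],[[-0.3,4,0],0,1],[[-0.3,4,0],0,1],[[-0.2,4,0],0,1],[[0,3,0],0,1],[[0,1.5,0],0,1],[[0,0.5,0],0,1],[[0,0,0],0,1]])

```text
time: 15.05
position: [0.5059, 0.2537, 0.1912]
tool_rot: [1.0, -0.015, -0.009, 0.001]
ft_force: [0.1, 0.8, -6.6]
grip_width: 0.0286
```

Call:
carry_out(steps=[[[0.3,-0.6,0],0,1],[[0.4,-0.6,-1],0,1],[[0,0,-1.5],0,1],[[0,0,-1.5],0,1],[[0,0,-1],0,1],[[0,0,-0.5],0,1],[[0,0,-0.2],0,1],[[0,0,0],0,1],[[0,0,0],0,1]])

```text
time: 15.95
position: [0.5161, 0.2316, 0.1299]
tool_rot: [1.0, -0.02, -0.009, 0.003]
ft_force: [0.1, 0.2, -5.7]
grip_width: 0.0294
```

Call:
carry_out(steps=[[[-0.2,0.8,0],0,1],[[0,0,-0.5],0,1],[[0,0,-0.3],0,1],[[0,0,-0.2],0,1],[[0,0,0],0,1]])

```text
time: 16.45
position: [0.5148, 0.2414, 0.1208]
tool_rot: [1.0, -0.02, -0.007, 0.003]
ft_force: [0.0, -0.5, -6.1]
grip_width: 0.0294
```

Call:
carry_out(steps=[[[0,0,-0.2],0,1],[[0,0,-0.15],0,1],[[0,0,-0.1],0,1],[[0,0,-0.1],0,1]])

```text
time: 16.85
position: [0.5147, 0.2417, 0.1165]
tool_rot: [1.0, -0.02, -0.007, 0.002]
ft_force: [-2.5, 0.5, 6.4]
grip_width: 0.0293
```

Call:
carry_out(steps=[[[0,0,0],0,1],[[0,0,0],0,1],[[0,0,0],0,0.6],[[0,0,0],0,0.3],[[0,0,0],0,0],[[0,0,0],0,0],[[0,0,0],0,0],[[0,0,0],0,0]], squeeze=4)

```text
time: 17.65
position: [0.5188, 0.2422, 0.1187]
tool_rot: [1.0, -0.02, -0.002, 0.001]
ft_force: [0.3, 0.1, 0.5]
grip_width: 0.0669
```

Call:
carry_out(steps=[[[0,0,1],0,0],[[0,0,3],0,0],[[0,0,3],0,0],[[0,0,3],0,0],[[0,0,2],0,0],[[0,0,0],0,0],[[0,0,0],0,0],[[0,0,0],0,0]])

```text
time: 18.45
position: [0.517, 0.2418, 0.2453]
tool_rot: [1.0, -0.02, -0.002, 0.001]
ft_force: [0.1, -0.8, -0.8]
grip_width: 0.0869
```

Run:
```python
from h import *
s=snap("side","s6");o=robot.get_obs();print(o["time"],o["position"],o["ft_force"],o["grip_width"])
cv2.imwrite("pics/c8.png",cv2.resize(s[280:480,190:400],(630,600),interpolation=cv2.INTER_CUBIC))
```

```text
18.5 [0.5167393  0.24166361 0.24488769] [-0.04821757 -0.03918774 -0.5229607 ] 0.08736757110901837
```

View pics/c8.png

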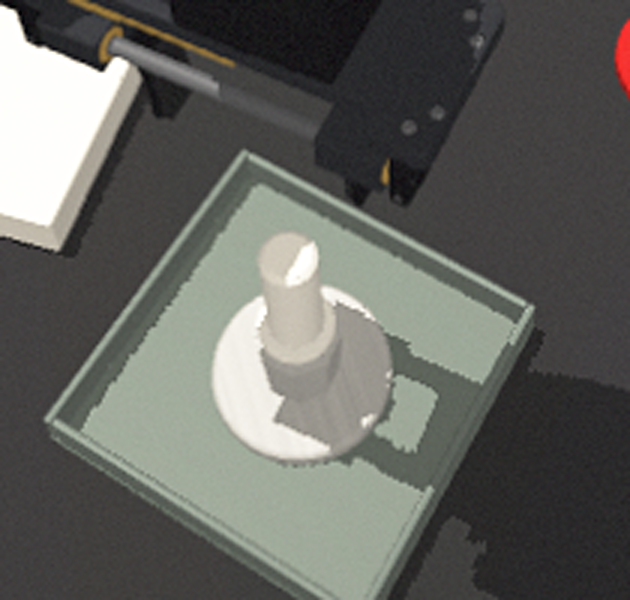

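Run:
```python
from h import *
f=lambda x,y,z:at("side",190+x/3-.3,280+y/3-.3,z).round(4)
print(f(303,373,.015),f(289,260,.15))
g=lambda z:((proj("side",[.5135,.243,z])-[190,280]+.3)*3).round(1)
print(g(.015),g(.15),g(.155))
robot.hand_in()
```

```text
[0.5126 0.2455 0.015 ] [0.5126 0.2448 0.15  ]
[303.6 368.4] [289.  256.2] [288.3 251.5]
the job is handed in; nothing more can be done
```

I wedged the white handle into the aluminium foot, lifted the tamper by its handle alone, set it down in the middle of the grey tray and let go. The job was handed in at about 18.5 s on the robot's clock; it reports no verdict.

- **Push:** two firm pushes read about 17 N and then 23 N at the wrist, both under 30 N. I eased the grip and took hold again after each one. I aimed for 15 N, so the second went over the target.
- **Lift:** the wrist carried about 6 N, and the picture showed the foot hanging on the handle about 85 mm above the bench.
- **Set-down:** the last force reading at contact was about 6 N. The last picture shows the foot flat and upright. Foot base and handle top both measured at about (0.513, 0.245), which is within 5 mm of the tray centre. The gripper is open and clear.
- **Bystanders:** none was touched on the way, and I saw no sign that any had moved. I did not measure their positions again at the end.
- **Less certain:** the flange gap above the mouth was judged only from gripper heights and the pictures, not measured directly. In the side view the fingertips looked about 25 mm higher than predicted; I never explained this, but the grasp held. The gripper read about 29 mm on the 30 mm bar.

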